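# Find and release the latched outlet key

## Task

One of the four bench outlets was left switched on: its key on the grey switch box is latched down. Tap each of the four white keys lightly with a fingertip, one after another from the left end of the row (as the robot sees it) to the right, to feel which one is already latched; lift off, then press that key firmly home and let go so that it springs up and all four keys stand level. Do not press any of the free keys in, only tap them, and leave everything else on the bench where it is.

Things in the scene. Friction and masses are not known exactly. Their poses are not given: they have to be found in the camera images.
- switch_box: grey outlet switch box fixed to the bench, 84 x 240 mm, top face 55 mm above the bench. Origin: centre of its underside; z up, y along the row of keys towards its left end (robot's left), -x its front towards the robot. Four identical white square keys, 26 x 26 mm, stand in a row on top at y = +84, +28, -28, -84 mm, x = 0. A free key's top stands 71 mm above the bench, the latched one 66 mm, fully home 61 mm. One key, different each time, is latched.
- key_1_top (a point): centre of the top face of the first (leftmost) white key as seen from the robot; moves with the key
- key_1 (a joint): how far the first (leftmost) key is down, m: 0 = standing up, about 0.005 = latched, 0.010 = fully home. A free key gives way at 1.5 N, sinks 1.1 mm per newton more and springs back; more than 6 mm counts as pressed in. The latched key feels solid up to about 6 N; pressed home to 0.010 (about 10.5 N; it lets go about 3 mm below its latched height) it springs up when let go
- key_2_top (a point): centre of the top face of the second white key as seen from the robot; moves with the key
- key_2 (a joint): how far the second key is down, m: 0 = standing up, about 0.005 = latched, 0.010 = fully home. A free key gives way at 1.5 N, sinks 1.1 mm per newton more and springs back; more than 6 mm counts as pressed in. The latched key feels solid up to about 6 N; pressed home to 0.010 (about 10.5 N; it lets go about 3 mm below its latched height) it springs up when let go
- key_3_top (a point): centre of the top face of the third white key as seen from the robot; moves with the key
- key_3 (a joint): how far the third key is down, m: 0 = standing up, about 0.005 = latched, 0.010 = fully home. A free key gives way at 1.5 N, sinks 1.1 mm per newton more and springs back; more than 6 mm counts as pressed in. The latched key feels solid up to about 6 N; pressed home to 0.010 (about 10.5 N; it lets go about 3 mm below its latched height) it springs up when let go
- key_4_top (a point): centre of the top face of the fourth (rightmost) white key as seen from the robot; moves with the key
- key_4 (a joint): how far the fourth (rightmost) key is down, m: 0 = standing up, about 0.005 = latched, 0.010 = fully home. A free key gives way at 1.5 N, sinks 1.1 mm per newton more and springs back; more than 6 mm counts as pressed in. The latched key feels solid up to about 6 N; pressed home to 0.010 (about 10.5 N; it lets go about 3 mm below its latched height) it springs up when let go
- tape_roll: roll of buff label tape lying flat, 68 mm across, 18 mm high, just right of the switch box; a bystander; origin at the centre of its underside
- red_lid_jar: white jar with red lid, 68 mm across, 65 mm high; a bystander; origin at the centre of its underside
- yellow_pot: yellow screw-lid pot, 128 mm across, 125 mm high; a bystander; origin at the centre of its underside
- blue_cap_bottle: white bottle with blue cap, 66 mm across, 130 mm high; a bystander; origin at the centre of its underside
- red_cap_bottle: white bottle with red cap, 60 mm across, 130 mm high; a bystander; origin at the centre of its underside
- jug: clear measuring jug with a handle, 120 x 169 mm, 135 mm high; a bystander; origin at the centre of its underside
- spatula: spatula with orange handle lying flat, 229 mm long, 20 mm high; a bystander; origin at the centre of its underside
- tweezers: steel tweezers lying flat, 132 mm long, 10 mm high, just behind the switch box; a bystander; origin at the centre of its underside

How it is judged:
By the outcome, as a careful person would: the job done as asked, in the order asked, and still so for the second after the job is handed in, with the robot touching nothing.
It also fails if it takes over 58 s, if anything falls off the work surface, if the arm or the gripper's body presses on something with over 40 N, if the wrist force passes 120 N, or if a joint passes its speed limit or range.

## Robot

A 7-joint arm with a two-finger parallel gripper is mounted at the origin on a cart in front of the work surface, level with it; the furniture and walls round the work are solid. World frame = base frame: x ahead of the robot, y to its left, z up, the work surface at z = 0. Lengths are in m, angles in rad, forces in N, time in s.
With the tool pointing down it reaches from about 0.4 to 0.85 m from the base axis. Payload 10.4 kg.
Tool frame: the origin (TCP) lies midway between the tips of the shut fingers; the grasp point (between the pads) lies 19 mm behind it; x points along the fingers, y is the direction in which the jaws open and shut, and the axes are right-handed (so a half turn about x gives the same grasp; the last joint's range is limited). The gripper opens to 87 mm and grips with 3 to 60 N. Pads are 19 mm wide; open, the fingers measure 117 mm over their backs; the gripper's body (75 mm by 190 mm) begins 51 mm behind the grasp point.
Start: joints at [1.216, 0.332, -0.065, 1.46, 0.022, 1.35, -0.088], TCP at [0.204, -0.591, 0.223] pointing down, gripper open.
Joint ranges: [-2.6, 2.6], [-0.5, 2.12], [-1.47, 1.34], [0.16, 2.42], [-1.27, 4.41], [0.06, 2.06], [-2.6, 2.6]. Speed limits (rad/s): [2.22, 2.22, 2.79, 2.79, 3.14, 3.14, 3.14].

## Interface

Orientations are given as a unit quaternion [x, y, z, w].
In Python, from bench import r gives the robot as it stands.
- The arm moves only by the shell command python3 -m jog 'ROWS' [OPENING] [FORCE]. ROWS is JSON, a list of rows, each an object with "slide": the shift along the tool's x, y, z in cm, a list of three; "roll": the turn about the tool's x in degrees. A call has 1 to 5 rows; each row is the pose to reach, as a shift and turn from the pose measured when the call began, along the tool's axes at that moment; what a row does not reach only later rows make up. A row lasts 1/12 s, in which the tool goes at most 41.7 mm and 7.16 degrees, less where a joint would pass 70% of its speed; a pose out of reach is approached as far as the arm can. A call with a gripper value outside its range is refused whole. OPENING is the closure, from 0 (fully open) to 1 (shut), set as the call begins (- or left out, the last holds). The fingers move at their own pace and stop on an object; FORCE is the grip in N (left out, the last holds). Time passes only in rows, so rows that repeat a pose let the fingers close. It gives the time, the measured TCP pose, the force and the opening at its end, in the units of the state.
- r.read_state(): the state, without advancing time (a new reading comes with each control period).
- r.camera(name): name is "scene" or "top"; returns the picture (400x640x3 uint8, red, green, blue); there is no depth.
- r.camera_info(name): a dict with "intrinsics" (3x3 intrinsics, pixels), "R" (3x3) and "t" (3): a world point X has camera coordinates R X + t. Camera axes: x right, y down, z forward; pixel columns grow to the right and rows downward; lengths in m; the calibration is good to about 2 mm. A picture is of the moment at which its call begins. camera_info takes no time and is no camera call.
- r.close_job(): hands the job in, once; it reports no verdict.
The state is a dict: "time": time; "joint_positions": joint angles; "joint_vel": joint speeds; "joint_torque": joint torques, N m; "ee_pos": TCP position; "eef_rot": TCP orientation; "ft_force": force on the tool from outside, world axes, zero at the start; "torque": the same for the moment, N m; "width": finger opening in m.
Only numpy, scipy, OpenCV 4.12 (cv2) and the standard library are available. Lean on these libraries where they do the work, as an engineer would, in place of code of your own. Each camera call takes 0.05 s, during which the arm holds its last target.

## Working session

There is one attempt and no reset: what is moved stays moved. The work goes in short steps, Python scripts to look and compute and a shell command to move; the robot and the scene stay as the last step left them, time stands still between calls to the robot, and variables do not carry over. Pictures are saved under pics/ and viewed, and the job is handed in when it is done.

```bash
mkdir -p pics; ls
python3 - <<'E'
from bench import r
import cv2,json
s=r.read_state();print(s)
for n in("scene","top"):
    cv2.imwrite(f"pics/{n}0.png",r.camera(n)[:,:,::-1]);i=r.camera_info(n);print(n,i)
E
```

```text
pics
{'time': 0.0, 'joint_positions': array([ 1.21639057,  0.33285191, -0.06468177,  1.4609174 ,  0.02158086,
        1.34988799, -0.08849424]), 'joint_vel': array([ 0.00082062, -0.0005834 ,  0.0003068 ,  0.00130641,  0.00213955,
        0.00152941, -0.00042566]), 'joint_torque': array([ 1.51548261e-05, -6.23251319e+01,  2.46917648e-02, -3.89899170e+01,
       -6.14080578e-02,  3.97721620e-02,  1.25337624e-04]), 'ee_pos': array([ 0.20346392, -0.59056045,  0.22177777]), 'eef_rot': array([-0.69730009, -0.11724983,  0.69749494, -0.11630076]), 'ft_force': array([ 0.77261902, -0.72480982,  1.12839518]), 'torque': array([-0.01332638, -0.00999293, -0.04262145]), 'width': 0.08696286565997537}
scene {'intrinsics': array([[485.45097143,   0.        , 316.11067184],
       [  0.        , 485.45097143, 193.45473022],
       [  0.        ,   0.        ,   1.        ]]), 'R': array([[ 0.45109426, -0.8921591 ,  0.02379283],
       [-0.39356922, -0.22278252, -0.89189193],
       [ 0.80101013,  0.39296321, -0.45162228]]), 't': array([-0.27658415,  0.28710766,  1.27882634])}
top {'intrinsics': array([[464.51660353,   0.        , 315.59362304],
       [  0.        , 464.51660353, 194.75088367],
       [  0.        ,   0.        ,   1.        ]]), 'R': array([[ 2.10682899e-02, -9.99770714e-01,  3.82707813e-03],
       [-9.80411598e-01, -2.14098180e-02, -1.95792540e-01],
       [ 1.95829585e-01,  3.72902204e-04, -9.80637871e-01]]), 't': array([-0.04382783,  0.5311218 ,  1.33620745])}
```

View pics/scene0.png

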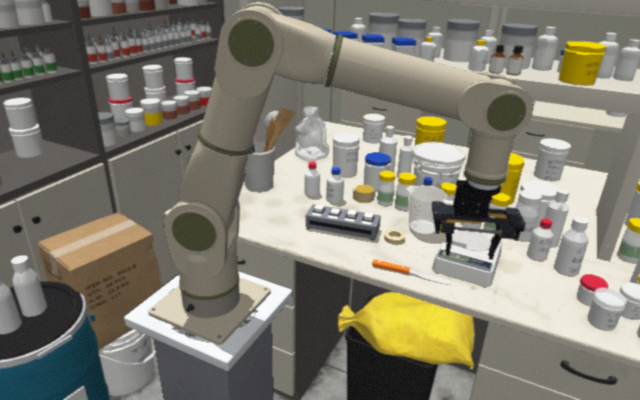

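View pics/top0.png

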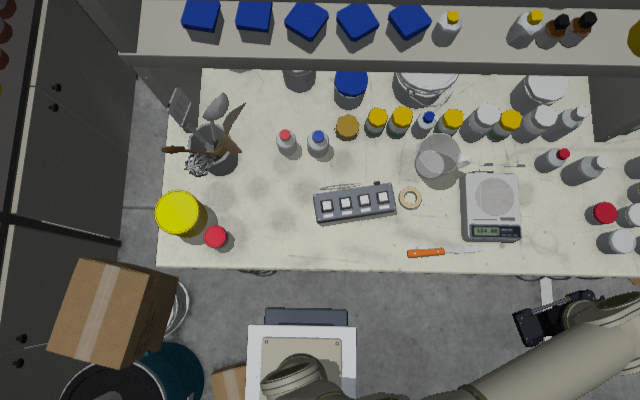

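The top view shows the box around pixel (355,203), with its keys at about (327,206), (346,203), (363,200) and (381,197). The tape roll is at (410,198), and the gripper is out to the right at (560,320). The scene view agrees. Next I'll measure the keys.

```bash
cat > h.py <<'E'
import numpy as np,cv2
from bench import r
def ray(n,u,v,z):
    i=r.camera_info(n);K,R,t=map(np.array,(i["intrinsics"],i["R"],i["t"]))
    C=-R.T@t;d=R.T@np.linalg.solve(K,[u,v,1]);return C+d*(z-C[2])/d[2]
def proj(n,X):
    i=r.camera_info(n);p=np.array(i["intrinsics"])@(np.array(i["R"])@X+i["t"]);return p[:2]/p[2]
E
python3 - <<'E'
from h import *
for n,(x0,x1,y0,y1) in {"top":(310,400,180,225),"scene":(300,385,200,245)}.items():
    im=cv2.imread(f"pics/{n}0.png");c=im[y0:y1,x0:x1]
    cv2.imwrite(f"pics/{n}_crop.png",cv2.resize(c,None,fx=8,fy=8,interpolation=cv2.INTER_CUBIC))
    m=(c.min(2)>165).astype(np.uint8)
    k,l,st,ce=cv2.connectedComponentsWithStats(m,connectivity=4)
    for j in range(1,k):
        if 15<st[j,4]<400:
            u,v=ce[j]+[x0,y0]; print(n,st[j],(u,v),ray(n,u,v,.07).round(4))
E
```

```text
top [  3   0  65   8 285] (np.float64(342.99298245614034), np.float64(182.07368421052632)) [ 0.5686 -0.1129  0.07  ]
top [ 69   0  21  31 178] (np.float64(393.85393258426967), np.float64(189.37640449438203)) [ 0.5497 -0.2637  0.07  ]
top [ 8 10 12  3 19] (np.float64(323.42105263157896), np.float64(191.05263157894737)) [ 0.5401 -0.0553  0.07  ]
top [69 12  9  9 63] (np.float64(382.6984126984127), np.float64(196.15873015873015)) [ 0.5286 -0.2305  0.07  ]
top [50 15  9  9 62] (np.float64(364.06451612903226), np.float64(199.0483870967742)) [ 0.5187 -0.1755  0.07  ]
top [31 18  9  9 61] (np.float64(345.21311475409834), np.float64(202.1311475409836)) [ 0.5082 -0.12    0.07  ]
top [13 21  8  9 61] (np.float64(326.5081967213115), np.float64(204.78688524590163)) [ 0.4991 -0.0651  0.07  ]
top [  0  23   8  22 111] (np.float64(312.22522522522524), np.float64(215.1261261261261)) [ 0.4675 -0.0239  0.07  ]
top [69 25 10  4 28] (np.float64(383.67857142857144), np.float64(206.39285714285714)) [ 0.498  -0.2332  0.07  ]
top [51 28  9  4 26] (np.float64(365.03846153846155), np.float64(209.3846153846154
[... 181 characters left out ...]
 np.float64(215.11111111111111)) [ 0.4685 -0.07    0.07  ]
top [ 52  39  36   6 149] (np.float64(378.1543624161074), np.float64(222.26174496644296)) [ 0.4506 -0.2167  0.07  ]
top [32 42 19  3 38] (np.float64(352.89473684210526), np.float64(223.3421052631579)) [ 0.4458 -0.143   0.07  ]
scene [11 13 11  4 29] (np.float64(316.0), np.float64(214.10344827586206)) [ 0.4471 -0.0817  0.07  ]
scene [27 15 11  4 30] (np.float64(331.96666666666664), np.float64(216.76666666666665)) [ 0.4566 -0.1344  0.07  ]
scene [44 18 11  4 31] (np.float64(349.0), np.float64(219.6451612903226)) [ 0.4663 -0.1898  0.07  ]
scene [61 21 11  4 31] (np.float64(366.0), np.float64(222.5483870967742)) [ 0.4757 -0.2441  0.07  ]
```

```bash
ls pics
```

```text
scene0.png
scene_crop.png
top0.png
top_crop.png
```

View pics/top_crop.png

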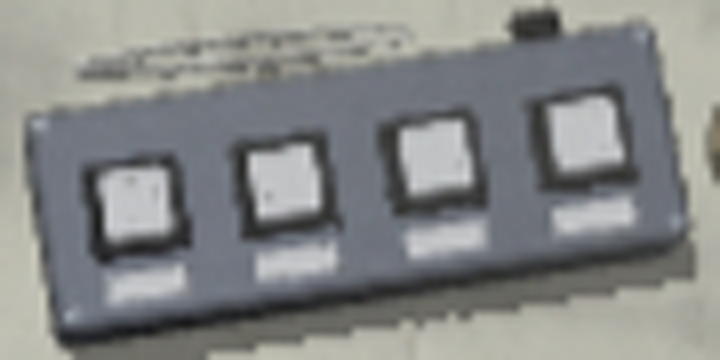

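View pics/scene_crop.png

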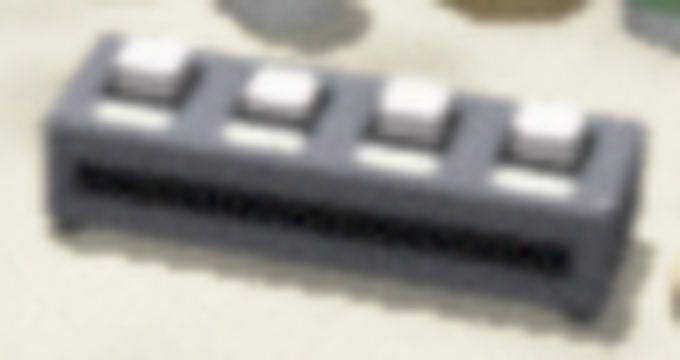

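```bash
cat >> h.py <<'E'
from scipy.spatial.transform import Rotation as Ro
KEYS=np.array([[.4991,-.0651],[.5082,-.1200],[.5187,-.1755],[.5286,-.2305]])
def to(x,y,z):
    s=r.read_state();M=Ro.from_quat(s["eef_rot"]).as_matrix()
    print("tcp",s["ee_pos"].round(4),"F",np.round(s["ft_force"],2),"t",round(s["time"],2),"w",round(s["width"],4))
    print("slide cm to target",(M.T@(np.array([x,y,z])-s["ee_pos"])*100).round(2))
    return M
E
python3 - <<'E'
from h import *
M=to(*KEYS[0],.14);print(M.round(3))
print("yaw of tool y",np.degrees(np.arctan2(M[1,1],M[0,1])))
print("jug",ray("top",437,150,.135),"bluecap",ray("top",318,137,.13),"red",ray("top",285,135,.13))
# fit line of keys
c=KEYS.mean(0);u,s,v=np.linalg.svd(KEYS-c);print(c,v[0],s,c+np.outer([.084,.028,-.028,-.084],v[0]*np.sign(v[0,1])))
E
```

```text
tcp [ 0.2035 -0.5906  0.2218] F [0.27 0.16 0.83] t 0.1 w 0.0868
slide cm to target [  8.23 -40.04 -45.07]
[[-0.     0.326 -0.945]
 [ 0.001 -0.945 -0.326]
 [-1.    -0.001  0.   ]]
yaw of tool y -70.98844290689297
jug [ 0.65388143 -0.37768343  0.135     ] bluecap [ 0.68688669 -0.03582542  0.13      ] red [0.69080359 0.05975665 0.13      ]
[ 0.51365  -0.147775] [ 0.17663505 -0.98427641] [0.1253348  0.00055275] [[ 0.49881266 -0.06509578]
 [ 0.50870422 -0.12021526]
 [ 0.51859578 -0.17533474]
 [ 0.52848734 -0.23045422]]
```

```bash
python3 -m jog '[{"slide":[0,-2.7,-3],"roll":2},{"slide":[0,-5.4,-6],"roll":4},{"slide":[0,-8.1,-9],"roll":6},{"slide":[0,-10.8,-12],"roll":9},{"slide":[0,-13.5,-15],"roll":9}]' 1 20
python3 -c "
from h import *
to(.4988,-.0651,.14)"
```

```text
time: 0.52
ee_pos: [0.3017, -0.4121, 0.2216]
eef_rot: [-0.704, -0.061, 0.705, -0.06]
ft_force: [0.8, 0.3, 0.3]
width: 0.0614
tcp [ 0.3017 -0.4121  0.2216] F [0.81 0.33 0.3 ] t 0.52 w 0.0614
slide cm to target [  8.2  -30.82 -25.34]
```

```bash
python3 -m jog '[{"slide":[0,-3,-2.5]},{"slide":[0,-6,-5]},{"slide":[0,-9,-7.5]},{"slide":[0,-12.2,-10]},{"slide":[0,-15.4,-12.6]}]' 1 20
python3 -c "
from h import *
to(.4988,-.0651,.14)"
```

```text
tcp [ 0.3017 -0.4121  0.2216] F [0.81 0.33 0.3 ] t 0.52 w 0.0614
slide cm to target [  8.2  -30.82 -25.34]invalid input at $[0]: expected keys slide, roll
```

```bash
python3 -m jog '[{"slide":[0,-3,-2.5],"roll":0},{"slide":[0,-6,-5],"roll":0},{"slide":[0,-9,-7.5],"roll":0},{"slide":[0,-12.2,-10],"roll":1},{"slide":[0,-15.4,-12.6],"roll":1}]' 1 20
python3 -c "
from h import *
to(.4988,-.0651,.14)"
```

```text
time: 0.93
ee_pos: [0.3998, -0.2371, 0.2217]
eef_rot: [-0.705, -0.054, 0.705, -0.053]
ft_force: [1.4, -1.1, -0.7]
width: 0.0285
tcp [ 0.3998 -0.2371  0.2217] F [ 1.38 -1.13 -0.66] t 0.93 w 0.0285
slide cm to target [  8.18 -15.49 -12.4 ]
```

```bash
python3 -m jog '[{"slide":[1.5,-3,-2.4],"roll":0},{"slide":[3,-6,-4.8],"roll":0},{"slide":[5,-9,-7.2],"roll":0},{"slide":[6.5,-12.2,-9.8],"roll":-1},{"slide":[8.2,-15.5,-12.4],"roll":-1}]' 1 20
python3 -m jog '[{"slide":[0,0,0],"roll":0},{"slide":[0,0,0],"roll":0},{"slide":[0,0,0],"roll":0}]'
python3 -c "
from h import *
to(.4988,-.0651,.09)
cv2.imwrite('pics/s1.png',r.camera('scene')[160:280,260:420,::-1].repeat(4,0).repeat(4,1))
cv2.imwrite('pics/t1.png',r.camera('top')[150:270,240:400,::-1].repeat(4,0).repeat(4,1))
for i in range(6): print(r.read_state()['ft_force'])
"
```

```text
time: 1.35
ee_pos: [0.4954, -0.07, 0.1421]
eef_rot: [-0.704, -0.061, 0.705, -0.06]
ft_force: [0.5, -0.5, -0.2]
width: 0.0014
time: 1.6
ee_pos: [0.4951, -0.0703, 0.1419]
eef_rot: [-0.704, -0.061, 0.705, -0.06]
ft_force: [0.4, -0.4, 0.5]
width: 0.0004
tcp [ 0.4951 -0.0703  0.1419] F [ 0.41 -0.4   0.49] t 1.6 w 0.0004
slide cm to target [ 5.19 -0.44 -0.46]
[ 0.10831177  0.21865958 -0.28837659]
[ 0.10831177  0.21865958 -0.28837659]
[ 0.10831177  0.21865958 -0.28837659]
[ 0.10831177  0.21865958 -0.28837659]
[ 0.10831177  0.21865958 -0.28837659]
[ 0.10831177  0.21865958 -0.28837659]
```

View pics/s1.png

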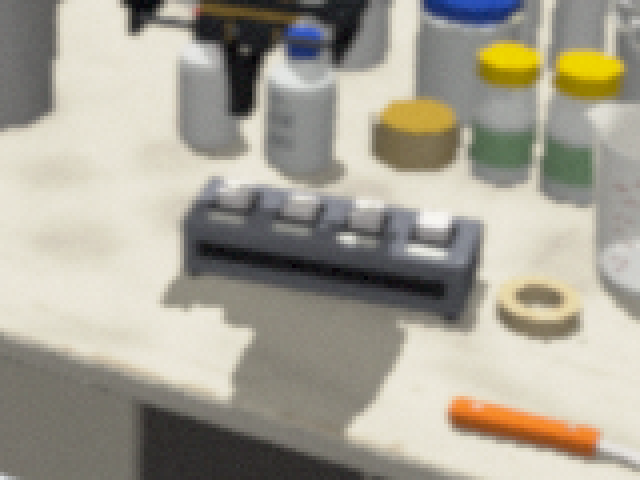

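View pics/t1.png

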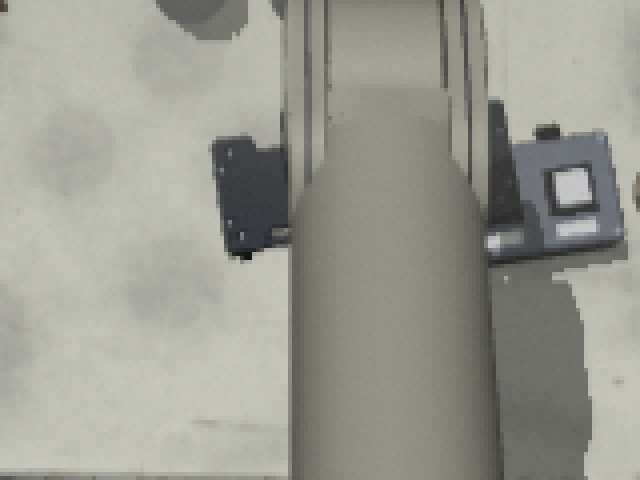

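Both views show the shut fingertips above key 1, at scene pixel (320,187). Next I'll correct the position and come down to just above the key.

```bash
python3 -m jog '[{"slide":[2.5,-0.44,-0.46],"roll":0},{"slide":[5.2,-0.44,-0.46],"roll":0},{"slide":[5.2,-0.44,-0.46],"roll":0},{"slide":[5.2,-0.44,-0.46],"roll":0}]'
python3 -c "
from h import *
to(.4988,-.0651,.076)
cv2.imwrite('pics/s2.png',r.camera('scene')[160:280,260:420,::-1].repeat(4,0).repeat(4,1))
print(proj('scene',r.read_state()['ee_pos']))
"
```

```text
time: 2.03
ee_pos: [0.4979, -0.0673, 0.0903]
eef_rot: [-0.704, -0.059, 0.706, -0.059]
ft_force: [0.1, -0.1, 0.8]
width: 0.0007
tcp [ 0.4979 -0.0673  0.0903] F [ 0.06 -0.13  0.84] t 2.03 w 0.0007
slide cm to target [ 1.43 -0.2  -0.13]
[319.31460979 200.73696607]
```

View pics/s2.png

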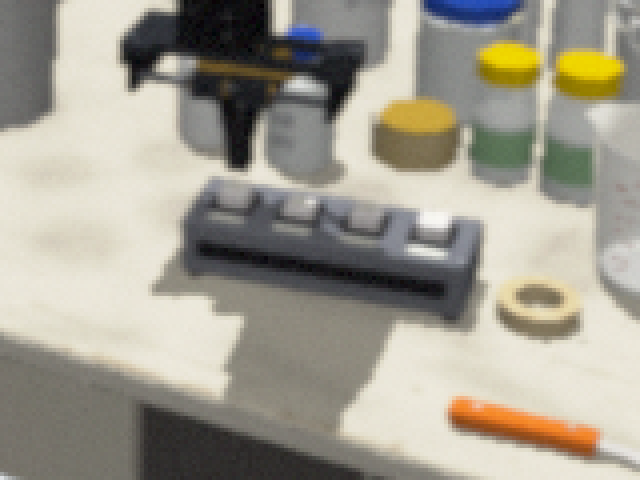

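The fingertip sits at scene pixel (319.5,202), and its projected position is (319.3,200.7), so they agree. I'll step down gently.

```bash
python3 -m jog '[{"slide":[0.6,-0.2,-0.15],"roll":0},{"slide":[1.2,-0.2,-0.15],"roll":0},{"slide":[1.5,-0.2,-0.15],"roll":0},{"slide":[1.5,-0.2,-0.15],"roll":0},{"slide":[1.5,-0.2,-0.15],"roll":0}]'
for i in 1 ; do python3 -m jog '[{"slide":[0.1,0,0],"roll":0},{"slide":[0.2,0,0],"roll":0},{"slide":[0.2,0,0],"roll":0},{"slide":[0.2,0,0],"roll":0}]'; done
```

```text
time: 2.5
ee_pos: [0.5001, -0.065, 0.0765]
eef_rot: [-0.704, -0.059, 0.705, -0.059]
ft_force: [-0.4, 0.4, -0.3]
width: 0.0003
time: 2.83
ee_pos: [0.5001, -0.065, 0.0745]
eef_rot: [-0.704, -0.059, 0.705, -0.059]
ft_force: [0.2, -0.6, 0.0]
width: 0.0002
```

```bash
python3 -m jog '[{"slide":[0.1,0,0],"roll":0},{"slide":[0.2,0,0],"roll":0},{"slide":[0.2,0,0],"roll":0},{"slide":[0.2,0,0],"roll":0}]'
python3 -m jog '[{"slide":[0.1,0,0],"roll":0},{"slide":[0.2,0,0],"roll":0},{"slide":[0.2,0,0],"roll":0},{"slide":[0.2,0,0],"roll":0}]'
```

```text
time: 3.17
ee_pos: [0.5, -0.065, 0.0724]
eef_rot: [-0.704, -0.059, 0.705, -0.059]
ft_force: [0.5, 0.5, -0.2]
width: 0.0006
time: 3.5
ee_pos: [0.5001, -0.065, 0.0705]
eef_rot: [-0.704, -0.059, 0.705, -0.059]
ft_force: [1.5, 0.2, 2.1]
width: 0.0008
```

```bash
python3 -m jog '[{"slide":[0.1,0,0],"roll":0},{"slide":[0.15,0,0],"roll":0},{"slide":[0.15,0,0],"roll":0},{"slide":[0.15,0,0],"roll":0}]'; python3 -m jog '[{"slide":[0,0,0],"roll":0}]'
```

```text
time: 3.83
ee_pos: [0.5002, -0.065, 0.0691]
eef_rot: [-0.704, -0.059, 0.705, -0.059]
ft_force: [-1.2, 0.4, 3.1]
width: 0.0007
time: 3.92
ee_pos: [0.5002, -0.065, 0.0691]
eef_rot: [-0.704, -0.059, 0.705, -0.059]
ft_force: [-0.8, -0.2, 3.7]
width: 0.0005
```

Key 1 yields about 2 mm at about 3.3 N, so it is free. I'll lift off and go to key 2.

```bash
python3 -m jog '[{"slide":[-0.7,0,0],"roll":0},{"slide":[-1.4,0,0],"roll":0},{"slide":[-1.4,0,0],"roll":0},{"slide":[-1.4,0,0],"roll":0}]'
python3 -c "
from h import *
to(.5087,-.1202,.076)"
```

```text
time: 4.25
ee_pos: [0.5005, -0.0651, 0.0837]
eef_rot: [0.705, 0.059, -0.705, 0.059]
ft_force: [0.3, -0.9, 0.5]
width: 0.0005
tcp [ 0.5005 -0.0651  0.0837] F [ 0.26 -0.92  0.46] t 4.25 w 0.0005
slide cm to target [0.77 5.57 0.11]
```

```bash
python3 -m jog '[{"slide":[0,2,0.05],"roll":0},{"slide":[0,4,0.1],"roll":0},{"slide":[0,5.6,0.1],"roll":0},{"slide":[0.4,5.6,0.1],"roll":0},{"slide":[0.6,5.6,0.1],"roll":0}]'
python3 -c "
from h import *
to(.5087,-.1202,.073)"
```

```text
time: 4.67
ee_pos: [0.5085, -0.121, 0.077]
eef_rot: [-0.705, -0.058, 0.705, -0.058]
ft_force: [0.5, 1.2, 0.6]
width: 0.0002
tcp [ 0.5085 -0.121   0.077 ] F [0.45 1.17 0.65] t 4.67 w 0.0002
slide cm to target [ 0.4  -0.07 -0.03]
```

```bash
python3 -m jog '[{"slide":[0.3,-0.1,0],"roll":0},{"slide":[0.5,-0.1,0],"roll":0},{"slide":[0.5,-0.1,0],"roll":0},{"slide":[0.5,-0.1,0],"roll":0}]'
python3 -m jog '[{"slide":[0.1,0,0],"roll":0},{"slide":[0.2,0,0],"roll":0},{"slide":[0.2,0,0],"roll":0},{"slide":[0.2,0,0],"roll":0}]'; python3 -m jog '[{"slide":[0,0,0],"roll":0}]'
```

```text
time: 5.0
ee_pos: [0.5082, -0.1192, 0.0719]
eef_rot: [-0.704, -0.059, 0.705, -0.059]
ft_force: [-0.5, 0.7, 0.7]
width: 0.0004
time: 5.33
ee_pos: [0.5082, -0.1192, 0.0699]
eef_rot: [-0.704, -0.059, 0.705, -0.059]
ft_force: [0.6, 0.4, 0.4]
width: 0.0006
time: 5.42
ee_pos: [0.5082, -0.1192, 0.07]
eef_rot: [-0.704, -0.059, 0.705, -0.059]
ft_force: [0.6, 1.2, 0.3]
width: 0.0003
```

```bash
python3 -m jog '[{"slide":[0.1,0,0],"roll":0},{"slide":[0.15,0,0],"roll":0},{"slide":[0.15,0,0],"roll":0},{"slide":[0.15,0,0],"roll":0}]'
python3 -m jog '[{"slide":[0.1,0,0],"roll":0},{"slide":[0.15,0,0],"roll":0},{"slide":[0.15,0,0],"roll":0},{"slide":[0.15,0,0],"roll":0}]'; python3 -m jog '[{"slide":[0,0,0],"roll":0}]'
```

```text
time: 5.75
ee_pos: [0.5082, -0.1192, 0.0684]
eef_rot: [-0.704, -0.059, 0.705, -0.059]
ft_force: [0.9, -0.4, 0.4]
width: 0.0006
time: 6.08
ee_pos: [0.5082, -0.1192, 0.0669]
eef_rot: [-0.704, -0.059, 0.705, -0.059]
ft_force: [-0.3, 0.3, 0.7]
width: 0.0005
time: 6.17
ee_pos: [0.5082, -0.1192, 0.0668]
eef_rot: [-0.704, -0.059, 0.705, -0.059]
ft_force: [-0.4, -0.4, -0.2]
width: 0.0003
```

```bash
python3 -m jog '[{"slide":[0.05,0,0],"roll":0},{"slide":[0.05,0,0],"roll":0},{"slide":[0.05,0,0],"roll":0}]'
python3 -m jog '[{"slide":[0.03,0,0],"roll":0},{"slide":[0.03,0,0],"roll":0},{"slide":[0.03,0,0],"roll":0}]'
```

```text
time: 6.42
ee_pos: [0.5083, -0.1193, 0.0665]
eef_rot: [-0.704, -0.059, 0.705, -0.059]
ft_force: [-0.0, 0.0, 1.8]
width: 0.0002
time: 6.67
ee_pos: [0.5083, -0.1192, 0.0663]
eef_rot: [-0.704, -0.059, 0.705, -0.059]
ft_force: [-1.3, -0.8, 4.2]
width: 0.0004
```

Contact on key 2 comes at about 66.5 mm and the force rises steeply, to 4.2 N within 0.3 mm. It is solid, so it is the latched one. I'll lift off and tap keys 3 and 4.

```bash
python3 -m jog '[{"slide":[-0.8,0,0],"roll":0},{"slide":[-1.6,0,0],"roll":0},{"slide":[-1.6,0,0],"roll":0},{"slide":[-1.6,0,0],"roll":0}]'
python3 -c "
from h import *
to(.5186,-.1753,.077)"
```

```text
time: 7.0
ee_pos: [0.5088, -0.1194, 0.0831]
eef_rot: [0.705, 0.059, -0.704, 0.059]
ft_force: [0.2, -0.5, 1.0]
width: 0.0001
tcp [ 0.5088 -0.1194  0.0831] F [ 0.19 -0.46  0.98] t 7.0 w 0.0001
slide cm to target [ 0.61  5.67 -0.04]
```

```bash
python3 -m jog '[{"slide":[0,2,0],"roll":0},{"slide":[0,4,0],"roll":0},{"slide":[0,5.6,0],"roll":0},{"slide":[0.3,5.6,0],"roll":0},{"slide":[0.6,5.6,0],"roll":0}]'
python3 -m jog '[{"slide":[0.3,0,0],"roll":0},{"slide":[0.3,0,0],"roll":0},{"slide":[0.3,0,0],"roll":0}]'
python3 -c "
from h import *
to(.5186,-.1753,.073)"
```

```text
time: 7.42
ee_pos: [0.5179, -0.1752, 0.0767]
eef_rot: [0.705, 0.058, -0.704, 0.058]
ft_force: [0.3, 0.8, -0.7]
width: 0.0004
time: 7.67
ee_pos: [0.5177, -0.1742, 0.0734]
eef_rot: [0.705, 0.059, -0.705, 0.058]
ft_force: [1.0, -0.4, 0.4]
width: 0.0008
tcp [ 0.5177 -0.1742  0.0734] F [ 1.   -0.42  0.44] t 7.67 w 0.0008
slide cm to target [ 0.04  0.12 -0.07]
```

```bash
python3 -m jog '[{"slide":[0.1,0,0],"roll":0},{"slide":[0.2,0,0],"roll":0},{"slide":[0.2,0,0],"roll":0},{"slide":[0.2,0,0],"roll":0}]'
python3 -m jog '[{"slide":[0.1,0,0],"roll":0},{"slide":[0.15,0,0],"roll":0},{"slide":[0.15,0,0],"roll":0},{"slide":[0.15,0,0],"roll":0}]'; python3 -m jog '[{"slide":[0,0,0],"roll":0}]'
```

```text
time: 8.0
ee_pos: [0.5179, -0.1738, 0.0716]
eef_rot: [0.705, 0.059, -0.705, 0.059]
ft_force: [0.0, 1.1, 0.9]
width: 0.0008
time: 8.33
ee_pos: [0.5179, -0.1739, 0.0701]
eef_rot: [0.705, 0.059, -0.704, 0.059]
ft_force: [-0.6, -0.6, 3.0]
width: 0.0006
time: 8.42
ee_pos: [0.5179, -0.1739, 0.0702]
eef_rot: [0.705, 0.059, -0.704, 0.059]
ft_force: [-1.3, 0.8, 2.8]
width: 0.0003
```

```bash
python3 -m jog '[{"slide":[0.1,0,0],"roll":0},{"slide":[0.1,0,0],"roll":0},{"slide":[0.1,0,0],"roll":0},{"slide":[0.1,0,0],"roll":0}]'
python3 -m jog '[{"slide":[-0.7,0,0],"roll":0},{"slide":[-1.4,0,0],"roll":0},{"slide":[-1.4,0,0],"roll":0},{"slide":[-1.4,0,0],"roll":0}]'
python3 -c "
from h import *
to(.5285,-.2305,.077)"
```

```text
time: 8.75
ee_pos: [0.518, -0.1739, 0.0692]
eef_rot: [0.705, 0.059, -0.704, 0.059]
ft_force: [0.2, 1.3, 3.3]
width: 0.0004
time: 9.08
ee_pos: [0.5183, -0.1741, 0.0838]
eef_rot: [0.705, 0.059, -0.704, 0.059]
ft_force: [-0.5, 0.2, 0.2]
width: 0.0002
tcp [ 0.5183 -0.1741  0.0838] F [-0.49  0.22  0.18] t 9.08 w 0.0002
slide cm to target [ 0.69  5.73 -0.07]
```

Key 3 yields and is free. Key 4 next.

```bash
python3 -m jog '[{"slide":[0,2,0],"roll":0},{"slide":[0,4,0],"roll":0},{"slide":[0,5.7,0],"roll":0},{"slide":[0.3,5.7,0],"roll":0},{"slide":[0.7,5.7,-0.05],"roll":0}]'
python3 -m jog '[{"slide":[0.3,0.1,-0.05],"roll":0},{"slide":[0.3,0.1,-0.05],"roll":0},{"slide":[0.3,0.1,-0.05],"roll":0}]'
python3 -m jog '[{"slide":[0.1,0,0],"roll":0},{"slide":[0.2,0,0],"roll":0},{"slide":[0.2,0,0],"roll":0},{"slide":[0.2,0,0],"roll":0}]'
```

```text
time: 9.5
ee_pos: [0.5281, -0.2313, 0.0766]
eef_rot: [0.705, 0.058, -0.704, 0.058]
ft_force: [0.7, 0.1, -0.1]
width: 0.0002
time: 9.75
ee_pos: [0.5286, -0.2314, 0.0732]
eef_rot: [0.705, 0.058, -0.704, 0.058]
ft_force: [-0.0, 0.2, -0.3]
width: 0.0006
time: 10.08
ee_pos: [0.5288, -0.231, 0.0714]
eef_rot: [0.705, 0.059, -0.704, 0.058]
ft_force: [-0.4, 1.0, 1.9]
width: 0.0006
```

```bash
python3 -m jog '[{"slide":[0.1,0,0],"roll":0},{"slide":[0.15,0,0],"roll":0},{"slide":[0.15,0,0],"roll":0},{"slide":[0.15,0,0],"roll":0}]'
python3 -m jog '[{"slide":[0.05,0,0],"roll":0},{"slide":[0.05,0,0],"roll":0},{"slide":[0.05,0,0],"roll":0}]'
python3 -m jog '[{"slide":[-0.7,0,0],"roll":0},{"slide":[-1.4,0,0],"roll":0},{"slide":[-1.4,0,0],"roll":0},{"slide":[-1.4,0,0],"roll":0}]'
python3 -c "
from h import *
to(.5087,-.1202,.077)"
```

```text
time: 10.42
ee_pos: [0.5289, -0.2311, 0.07]
eef_rot: [0.705, 0.058, -0.704, 0.058]
ft_force: [-0.6, -0.1, 2.8]
width: 0.0007
time: 10.67
ee_pos: [0.5289, -0.2311, 0.0695]
eef_rot: [0.705, 0.059, -0.704, 0.058]
ft_force: [-0.5, 1.0, 2.4]
width: 0.0004
time: 11.0
ee_pos: [0.5292, -0.2313, 0.0842]
eef_rot: [0.706, 0.058, -0.704, 0.058]
ft_force: [0.0, -0.4, 0.1]
width: 0.0008
tcp [ 0.5292 -0.2313  0.0842] F [ 0.02 -0.37  0.11] t 11.0 w 0.0008
slide cm to target [  0.71 -11.3    0.2 ]
```

Key 4 is free as well, so key 2 is the one. I'll go back to it.

```bash
python3 -m jog '[{"slide":[0,-3,0],"roll":0},{"slide":[0,-6,0.1],"roll":0},{"slide":[0,-9,0.2],"roll":0},{"slide":[0,-11.3,0.2],"roll":0},{"slide":[0,-11.3,0.2],"roll":0}]'
python3 -c "
from h import *
to(.5087,-.1202,.069)"
```

```text
time: 11.42
ee_pos: [0.5082, -0.1148, 0.0841]
eef_rot: [0.705, 0.061, -0.704, 0.06]
ft_force: [0.2, -0.2, 0.3]
width: 0.0004
tcp [ 0.5082 -0.1148  0.0841] F [ 0.2  -0.22  0.35] t 11.42 w 0.0004
slide cm to target [1.51 0.54 0.04]
```

```bash
python3 -m jog '[{"slide":[0,0.5,0],"roll":0},{"slide":[0.5,0.5,0],"roll":0},{"slide":[1,0.5,0],"roll":0},{"slide":[1.5,0.5,0],"roll":0},{"slide":[1.5,0.5,0],"roll":0}]'
python3 -c "
from h import *
to(.5087,-.1202,.062)"
```

```text
time: 11.83
ee_pos: [0.5081, -0.1204, 0.0675]
eef_rot: [0.705, 0.061, -0.705, 0.059]
ft_force: [0.0, 1.0, 0.2]
width: 0.0003
tcp [ 0.5081 -0.1204  0.0675] F [0.   0.97 0.22] t 11.83 w 0.0003
slide cm to target [ 0.55 -0.01 -0.06]
```

```bash
python3 -m jog '[{"slide":[0.1,0,0],"roll":0},{"slide":[0.2,0,0],"roll":0},{"slide":[0.3,0,0],"roll":0},{"slide":[0.4,0,0],"roll":0},{"slide":[0.4,0,0],"roll":0}]'
python3 -m jog '[{"slide":[0.1,0,0],"roll":0},{"slide":[0.2,0,0],"roll":0},{"slide":[0.2,0,0],"roll":0},{"slide":[0.2,0,0],"roll":0}]'
```

```text
time: 12.25
ee_pos: [0.5083, -0.1206, 0.064]
eef_rot: [0.705, 0.061, -0.704, 0.059]
ft_force: [-2.3, 0.8, 7.9]
width: 0.0004
time: 12.58
ee_pos: [0.5083, -0.1206, 0.0626]
eef_rot: [0.705, 0.06, -0.705, 0.059]
ft_force: [-4.2, 2.4, 9.3]
width: 0.0006
```

```bash
python3 -m jog '[{"slide":[0.1,0,0],"roll":0},{"slide":[0.2,0,0],"roll":0},{"slide":[0.2,0,0],"roll":0},{"slide":[0.2,0,0],"roll":0}]'
python3 -m jog '[{"slide":[0.1,0,0],"roll":0},{"slide":[0.1,0,0],"roll":0},{"slide":[0.1,0,0],"roll":0}]'
```

```text
time: 12.92
ee_pos: [0.5083, -0.1206, 0.0614]
eef_rot: [-0.705, -0.06, 0.705, -0.059]
ft_force: [-5.4, 1.5, 10.8]
width: 0.0003
time: 13.17
ee_pos: [0.5084, -0.1206, 0.0614]
eef_rot: [-0.705, -0.06, 0.705, -0.06]
ft_force: [-5.6, 1.2, 12.7]
width: 0.0005
```

```bash
python3 -m jog '[{"slide":[0.15,0,0],"roll":0},{"slide":[0.15,0,0],"roll":0},{"slide":[0.15,0,0],"roll":0}]'
python3 -m jog '[{"slide":[-1,0,0],"roll":0},{"slide":[-2,0,0],"roll":0},{"slide":[-4,0,0],"roll":0},{"slide":[-6,0,0],"roll":0},{"slide":[-8,0,0],"roll":0}]'
python3 -m jog '[{"slide":[-4,0,0],"roll":0},{"slide":[-8,2,3],"roll":0},{"slide":[-8,5,5],"roll":0},{"slide":[-8,8,8],"roll":0},{"slide":[-8,11,11],"roll":0}]'
```

```text
time: 13.42
ee_pos: [0.5084, -0.1206, 0.0613]
eef_rot: [-0.704, -0.06, 0.705, -0.06]
ft_force: [-7.4, 2.1, 18.1]
width: 0.0002
time: 13.83
ee_pos: [0.5082, -0.1207, 0.1423]
eef_rot: [-0.704, -0.06, 0.705, -0.06]
ft_force: [0.2, -0.1, 1.2]
width: 0.0003
time: 14.25
ee_pos: [0.4203, -0.2456, 0.2239]
eef_rot: [0.705, 0.06, -0.704, 0.061]
ft_force: [0.7, 0.1, -1.4]
width: 0.0002
```

```bash
python3 -m jog '[{"slide":[0,3,2.5],"roll":0},{"slide":[0,6,5],"roll":0},{"slide":[0,9,7.5],"roll":0},{"slide":[0,12,10],"roll":0},{"slide":[0,15,12],"roll":0}]'
python3 -m jog '[{"slide":[0,3,1],"roll":0},{"slide":[0,6,2],"roll":0},{"slide":[0,9,3],"roll":0},{"slide":[0,9,3],"roll":0},{"slide":[0,9,3],"roll":0}]'
python3 - <<'E'
from h import *
out=[]
for n,(x0,x1,y0,y1) in {"top":(310,400,180,225),"scene":(300,385,200,245)}.items():
    im=r.camera(n)[:,:,::-1].copy();cv2.imwrite(f"pics/{n}9.png",im)
    a=cv2.imread(f"pics/{n}0.png")[y0:y1,x0:x1];b=im[y0:y1,x0:x1]
    out+= [cv2.resize(np.vstack([a,b]),(720,560),interpolation=cv2.INTER_CUBIC)]
    cv2.imwrite(f"pics/{n}9c.png",out[-1])
E
```

```text
time: 14.67
ee_pos: [0.3252, -0.4156, 0.2245]
eef_rot: [0.705, 0.059, -0.704, 0.06]
ft_force: [1.5, -0.8, 0.8]
width: 0.0006
time: 15.08
ee_pos: [0.3096, -0.5107, 0.2241]
eef_rot: [0.705, 0.058, -0.704, 0.059]
ft_force: [1.3, 0.9, 0.5]
width: 0.0003
```

View pics/scene9c.png

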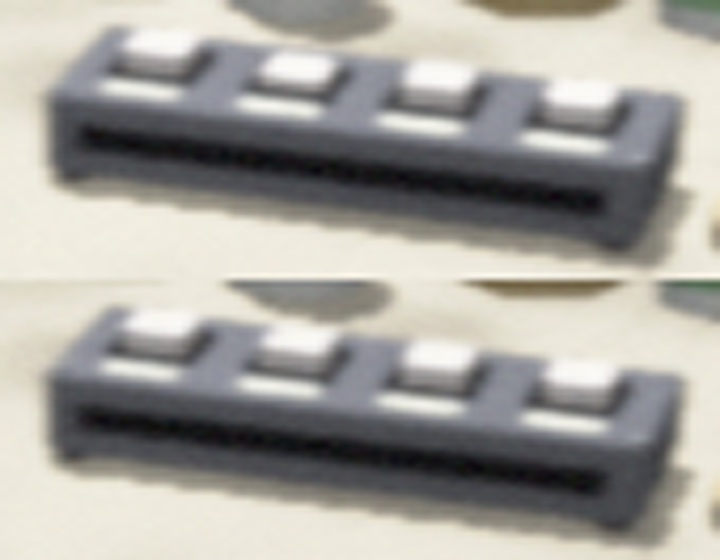

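View pics/top9.png

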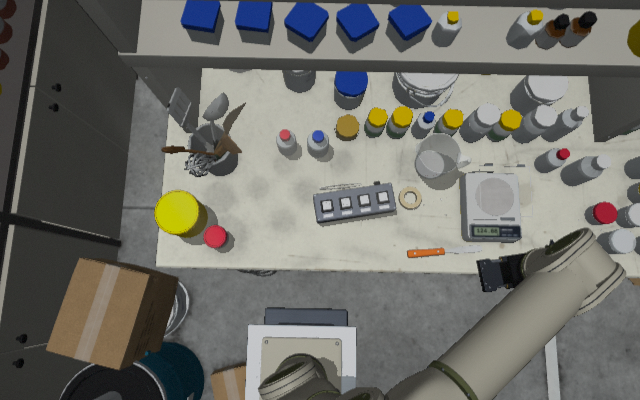

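The before and after scene crops show key 2, at about (295,345) in the lower half, now standing as high as the others. In the top view the box, tape roll (410,198), tweezers and the rest are where they were, and the arm is clear. I'll hand in.

```bash
python3 -c "
from bench import r
print(r.close_job())"
```

```text
the job is handed in; nothing more can be done
None
```

The latched key was the second from the left. I pressed it home, it sprang up, and in the final camera view all four keys stand level. The job was handed in at about 15 s of the 58 s allowed.

- **Tapping:** I tapped the keys in order from left to right with the shut fingertips. Keys 1, 3 and 4 gave way about 2 mm at roughly 2.5–3.5 N and sprang back. Key 2 met the finger about 5 mm lower and felt solid at about 4 N.
- **Pressing:** I lifted off and came back to key 2. I pressed it down until it stopped at about 61.3 mm above the bench, with 18 N at most, then let go.
- **Last checks:** The before and after pictures show key 2 raised to the level of the other three. By eye, the box and the things around it had not moved in the top view, and the arm was well clear.
- **Limits of the checks:** The force reading carried about ±1 N of noise. The level check was visual only, because I did not tap the keys again after the release.

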